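# Bolt the singles case

## Task

Lock the flight case of singles for the road using fingertip pushes only: push the stud on the slotted disc round until the disc's slot lines up with the sliding bolt (either end of the slot may face it), then push the bolt by its tab through the disc until it is fully home in the keeper. Force neither of them, do not take the stud or the tab between the fingers, and leave everything else lying on and around the case where it is.

Things in the scene. Friction and masses are not known exactly. Their poses are not given: they have to be found in the camera images.
- case: black flight case with aluminium edges lying flat, fixed to the table; 350 x 220 mm, 80 mm high. Its origin is at table height right below the axis of the disc. Its +x axis is the direction in which the bolt is pushed (bolt, disc and keeper lie in line along x), z is up. The lid runs from x = -245 to +105 mm and y = -110 to +110 mm, top face at z = 80 mm. On it, fixed: two low rails beside the bolt (x = -235 to -64 mm, y out to +-14 mm, 19.5 mm above the lid) and the keeper.
- disc_center (a point): centre of the disc's top face, on its upright axis, 22 mm above the lid. The disc is 100 mm in diameter, of plain aluminium, with an open channel (the slot) 26 mm wide cut right across its diameter, 19 mm deep, so that two half-round blocks stand on a thin dark plate. The bolt is 14 mm wide: it passes when the slot is in line within about 0.1 rad.
- disc (a joint): angle of the disc, positive counter-clockwise seen from above. The slot is in line with the bolt at 0 and again at 3.14 rad: either will do. Seen from the axis, the stud points along the case's +y at 0, -x (towards the bolt) at 1.57 and -y at 3.14. It turns stiffly (about 0.08 N m, some 2 N at the stud) and stays where it is left; its stops lie beyond, at -0.35 and 3.49. It starts at 0.55 to 2.6.
- stud_top (a point): centre of the top of the steel stud on the disc: upright round pin, 14 mm in diameter, 28 mm tall above the disc's top face, 36 mm from the disc's axis. Push it sideways with the fingertips to turn the disc.
- bolt (a joint): how far the bolt has been pushed, in m along the case's +x: 0 fully withdrawn, 0.132 fully home against its stop. It starts at 0 to 0.006; it slides with about 1.5 N and stays where it is left. Pushed at a disc that is not in line it stops after about 10 mm.
- tab_top (a point): middle of the top edge of the tab by which the bolt is pushed: upright steel plate 8 mm thick along the bolt, 40 mm wide across it, its bottom 21 mm and its top 52 mm above the lid. Push on its face that looks away from the disc, with the fingertips above the rails (more than 20 mm above the lid). It moves with the bolt.
- bolt_nose (a point): rounded front end of the steel bolt (bar 14 x 14 mm, its centre line 10 mm above the lid, top 17 mm); the tab stands 138 mm behind it. It starts 54 to 60 mm from the disc's axis and ends 72 mm beyond the axis, inside the keeper.
- keeper (a point): top of the fixed dark steel bridge beyond the disc, 69 mm from the disc's axis along the case's +x; 42 mm wide, 18 mm long, 26 mm above the lid. The bolt ends under it.
- adapter: loose aluminium centre adapter for singles, disc 38 mm in diameter, 10 mm high, lying on the case beyond the disc; origin at the centre of its underside; leave it
- stickers: loose small roll of price stickers, 36 mm in diameter, 20 mm high, on the case beside the bolt (-y side); origin at the centre of its underside; leave it
- cassette: loose cassette in its box, 100 x 58 x 16 mm, lying along the bolt on the case (+y side); origin at the centre of its underside; leave it
- coffee_cup: loose paper cup with a lid, 86 mm wide, 118 mm high, on the table; origin at the centre of its underside; leave it
- tape_roll: loose roll of parcel tape, 110 mm in diameter, 48 mm high, on the table; origin at the centre of its underside; leave it
- pricing_gun: loose hand pricing gun, about 250 mm long, 75 mm high, on the table; origin under its white body; leave it
- singles: loose stack of single records, 180 x 180 x 39 mm, on the table; origin at the centre of its underside; leave it
- cleaner: loose white bottle of record cleaner, 52 mm in diameter, 130 mm high, on the table; origin at the centre of its underside; leave it

How it is judged (in metres and radians):
On the way, in this order (a step that is already met when the one before it is completed fails the run):
1. the disc's slot is brought in line with the bolt while the bolt is still outside ((value of joint disc between -0.22 and 0.22 rad or value of joint disc between 2.9216 and 3.3616 rad) and value of joint bolt below 0.035 m), for 0.1 s.
2. the bolt is pushed through the disc into the keeper ((value of joint disc between -0.22 and 0.22 rad or value of joint disc between 2.9216 and 3.3616 rad) and value of joint bolt above 0.127 m), for 0.1 s.
At the end, for the whole second after the job is handed in: the bolt is fully home (within 5 mm of its stop, at least 127 mm along) through the disc's slot, the disc in line (within 0.22 rad of 0 or 3.14), and at rest (all of step 2 and velocity of joint bolt below 0.005 m/s); the robot touches nothing.
It fails at once if something lying on or beside the case is shifted by more than 15 mm (distance of any of adapter, stickers, cassette, coffee_cup, tape_roll, pricing_gun, singles, cleaner from where it was at the start of the episode above 0.015 m).
It fails at once if the bolt or the disc is pushed with more than 60 N (contact force between the fingers and bolt above 60 N or contact force between the fingers and disc above 60 N).
It fails at once if the stud or the tab is taken between the fingers instead of being pushed ((horizontal distance between the grasp point and stud_top below 0.006 m and z of the grasp point in the frame of stud_top below 0.012 m and contact force between the fingers and disc above 0.5 N) or (horizontal distance between the grasp point and tab_top below 0.006 m and z of the grasp point in the frame of tab_top below 0.012 m and contact force between the fingers and bolt above 0.5 N)).
It also fails if it takes over 53 s, if anything falls off the work surface, if the arm or the gripper's body presses on something with over 40 N, if the wrist force passes 120 N, or if a joint passes its speed limit or range.

## Robot

A 6-joint arm with a two-finger parallel gripper is mounted at the origin on the work surface. World frame = base frame: x ahead of the robot, y to its left, z up, the work surface at z = 0. Lengths are in mm, angles in rad, forces in N, time in s.
With the tool pointing down it reaches from about 400 to 925 mm from the base axis. Payload 12.5 kg.
Tool frame: the origin (TCP) lies on the front face of the gripper's body, between the roots of the fingers; the fingertips stand 78 mm ahead of it and the grasp point (between the pads) lies 59 mm ahead of it (env.nose_length is the distance from the TCP to the fingertips, in mm); z points along the fingers, y is the line along which they close (so a half turn about z gives the same grasp; the last joint's range is limited). The gripper opens to 95 mm and grips with 3 to 60 N. Pads are 20 mm wide; open, the fingers measure 119 mm over their backs; the gripper's body (75 mm by 180 mm) begins 59 mm behind the grasp point.
Start: joints at [1.104, 0.491, 1.559, -0, 1.092, -0.106], TCP at [220.621, 584.777, 292.261] pointing down, gripper open.
Joint ranges: [-3.1, 3.1], [-0.84, 2.19], [0.05, 2.79], [-1.13, 4.28], [0.06, 2.93], [-2.69, 2.69]. Speed limits (rad/s): [2.22, 2.22, 2.79, 3.14, 3.14, 3.14].

## Interface

Orientations are given as [roll, pitch, yaw] about the fixed x, y, z axes, in that order (R = Rz(yaw) Ry(pitch) Rx(roll)).
In Python, from cell import env gives the robot as it stands.
- The arm moves only by the tool jog_arm, never from a script. Its argument "motion" is a list of rows, each a list of 7 numbers: the turn, a rotation vector about the tool's x, y, z in degrees, then the shift along the tool's x, y, z in mm, then the finger opening in mm, from 0 to 95.1. In form: [[wx, wy, wz, x, y, z, hand], ...]. A call has 1 to 10 rows; each row shifts and turns the commanded pose from where the row before left it, along the tool's axes as they then stand; what a row does not reach is not made up. A row lasts 1/8 s, in which the tool goes at most 62.5 mm and 10.7 degrees, less where a joint would pass 70% of its speed; a pose out of reach is approached as far as the arm can. A call is refused whole if a number of a shift passes 62.5 or a number of a turn 10.7, either way. A call with a gripper value outside its range is refused whole. The fingers move at their own pace and stop on an object; the grip force is fixed at half the most. Time passes only in rows, so rows that do not move let the fingers close. It gives the time, the measured TCP pose, the force, the opening and the grip force at its end, in the units of the state.
- env.state(): the state, without advancing time (a new reading comes with each control period).
- env.read_camera(name): name is "scene" or "top"; returns a dict with "color" (384x512x3 uint8, red, green, blue), "z_map" (384x512 float32, mm along the optical axis (not along the pixel's ray), 0 where there is no reading), "camera_matrix" (3x3 intrinsics, pixels), "world_to_cam" (4x4, takes a point from world to camera coordinates). Camera axes: x right, y up, looking along -z (the intrinsics and any distortion apply to the point x, -y, -z); pixel columns grow to the right and rows downward; lengths in mm; the calibration is good to about 2 mm. A picture is of the moment at which its call begins.
- env.job_done(): hands the job in; it is judged then, once.
Trained networks look in the newest picture that a camera, given by its name, has taken for a name from the list of things; names that differ only in an ending like _2 or _b are one class to them, and where a whole thing is asked for, a point or a joint stands for the part that bears it (a point fixed in the world has none). Each returns a list of dicts, best first, with "score" (0 to 1); they miss things now and then, are a little off and sometimes report something else, mostly with a low value. They report only what shows in the picture. A call takes as long as a camera call.
- env.recognise(camera, thing): "location" ([column, row] in pixels, amid what is visible of it).
The state is a dict: "t": time; "joints": joint angles; "qvel": joint speeds; "tau": joint torques, N m; "eef_pos": TCP position; "tcp_rot": TCP orientation; "ft_force": force on the tool from outside, world axes, zero at the start; "moment": the same for the moment, N m; "opening": opening from 0.0 (shut) to 1.0 (fully open); "grip_force": force on a finger pad.
Only numpy, scipy, OpenCV 4.12 (cv2) and the standard library are available. Lean on these libraries where they do the work, as an engineer would, in place of code of your own. Each camera call takes 0.05 s, during which the arm holds its last target. There are 200 camera calls.

## Working session

There is one attempt and no reset: what is moved stays moved. The work goes in short steps, Python scripts to look and compute and a tool call to move; the robot and the scene stay as the last step left them, time stands still between calls to the robot, and variables do not carry over. Pictures are saved under pics/ and viewed, at most 10 in all, crops included, and the job is handed in when it is done.

Besides the shell and the picture viewer there is one more tool, called after "Request:" as a command line: name --pt "numbers of a row" for each row, then --argument value for the rest. jog_arm: Moves the arm, as the interface text tells. Its arguments: {"type":"object","properties":{"motion":{"type":"array"}},"required":["motion"]}

```bash
mkdir -p pics; ls; cat > h.py <<'E'
import numpy as np, cv2
from cell import env
def cam(n):
    return env.read_camera(n)
def px2w(c,u,v,z=None,win=2):
    """pixel -> world; by depth map or (z given) by plane"""
    K=c["camera_matrix"];T=np.linalg.inv(c["world_to_cam"])
    r=np.array([(u-K[0,2])/K[0,0],-(v-K[1,2])/K[1,1],-1.0])
    o=T[:3,3];d=T[:3,:3]@r
    if z is None:
        p=c["z_map"][int(v)-win:int(v)+win+1,int(u)-win:int(u)+win+1];p=p[p>0]
        s=np.median(p)
    else: s=(z-o[2])/d[2]
    return o+s*d
def w2px(c,p):
    q=c["world_to_cam"]@np.append(p,1);K=c["camera_matrix"]
    return np.array([K[0,0]*q[0]/-q[2]+K[0,2],K[1,1]*-q[1]/-q[2]+K[1,2]])
E
python3 - <<'E'
from h import *
print(env.state())
for n in("scene","top"):
    c=cam(n);cv2.imwrite(f"pics/{n}0.png",c["color"][:,:,::-1])
    print(n,np.round(np.linalg.inv(c["world_to_cam"]),2).tolist())
    for t in["disc_center","stud_top","tab_top","bolt_nose","keeper","adapter","stickers","cassette","coffee_cup","cleaner","tape_roll","singles","pricing_gun"]:
        for r in env.recognise(n,t)[:2]:
            u,v=r["location"]
            try:p=px2w(c,u,v).round(0)
            except Exception:p=None
            print(t,round(r["score"],2),np.round([u,v]),p)
E
```

```text
pics
{'t': 0.0, 'joints': array([ 1.10439234e+00,  4.91553771e-01,  1.55947161e+00, -2.86488619e-05,
        1.09166384e+00, -1.05592114e-01]), 'qvel': array([-0.00064837,  0.00164436,  0.00111905,  0.00017494,  0.00074594,
       -0.00049759]), 'tau': array([ 2.10161379e-03, -6.12657881e+01, -2.58184183e+01,  6.92919712e-02,
        4.81919374e-02, -9.63474668e-05]), 'eef_pos': array([220.5520582 , 584.61971022, 291.65765815]), 'tcp_rot': array([-3.14049951e+00, -9.03072839e-05,  2.78079395e+00]), 'ft_force': array([-0.74037411, -0.26320601, -0.23784996]), 'moment': array([-0.01495283, -0.02498102,  0.0228445 ]), 'grip_force': 0.0, 'opening': 0.9992743123964737}
scene [[0.65, -0.5, 0.56, 1120.92], [0.76, 0.44, -0.49, -546.31], [-0.0, 0.75, 0.67, 783.72], [0.0, 0.0, 0.0, 1.0]]
disc_center 0.64 [266. 219.] [627. -84.  78.]
stud_top 0.64 [281. 185.] [574.  24. 104.]
stud_top 0.57 [237. 217.] [ 611. -166.  127.]
tab_top 0.75 [234. 218.] [ 599. -168.  118.]
bolt_nose 0.8 [233. 217.] [ 597. -169.  118.]
adapter 0.66 [274. 166.] [483.  80.  90.]
stickers 0.54 [281. 217.] [663. -60.  99.]
s
[... 529 characters left out ...]
, 1407.55], [0.0, 0.0, 0.0, 1.0]]
disc_center 0.76 [257. 189.] [587. -24.  79.]
stud_top 0.76 [241. 196.] [564.  26.  85.]
tab_top 0.75 [298. 186.] [ 590. -146.  100.]
bolt_nose 0.7 [298. 182.] [ 604. -149.   99.]
keeper 0.88 [260. 190.] [583. -32.  80.]
adapter 0.56 [222. 223.] [483.  86.  88.]
stickers 0.59 [268. 168.] [648. -56.  98.]
cassette 0.89 [289. 211.] [ 517. -119.   97.]
coffee_cup 0.82 [ 94. 231.] [468. 456. 119.]
cleaner 0.58 [416. 226.] [ 463. -502.   87.]
cleaner 0.54 [240. 195.] [569.  28.  84.]
tape_roll 0.69 [374. 248.] [ 399. -391.    9.]
singles 0.8 [383. 166.] [ 656. -423.   40.]
pricing_gun 0.63 [117. 170.] [659. 415.  46.]
pricing_gun 0.32 [241. 197.] [563.  27.  84.]
```

```bash
python3 - <<'E'
import cv2
a=cv2.imread("pics/top0.png")[120:290,170:350];cv2.imwrite("pics/topc.png",cv2.resize(a,None,fx=3.5,fy=3.5,interpolation=cv2.INTER_CUBIC))
a=cv2.imread("pics/scene0.png")[120:290,170:370];cv2.imwrite("pics/scenec.png",cv2.resize(a,None,fx=3.5,fy=3.5,interpolation=cv2.INTER_CUBIC))
E
```

```text
(no output)
```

View pics/topc.png

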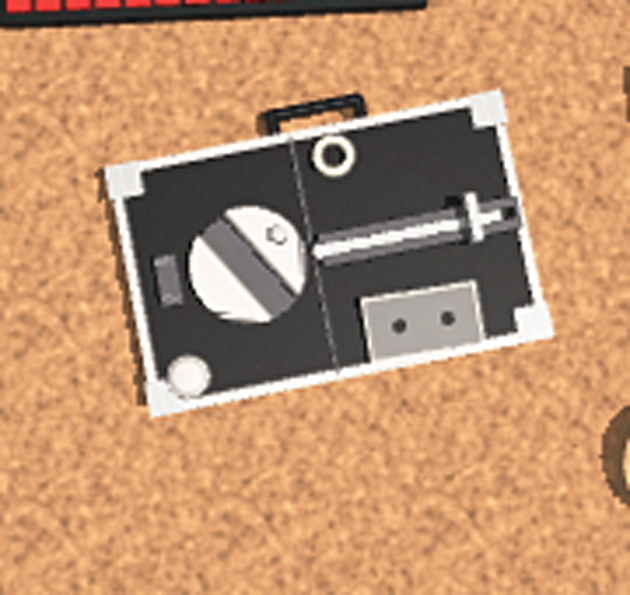

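View pics/scenec.png

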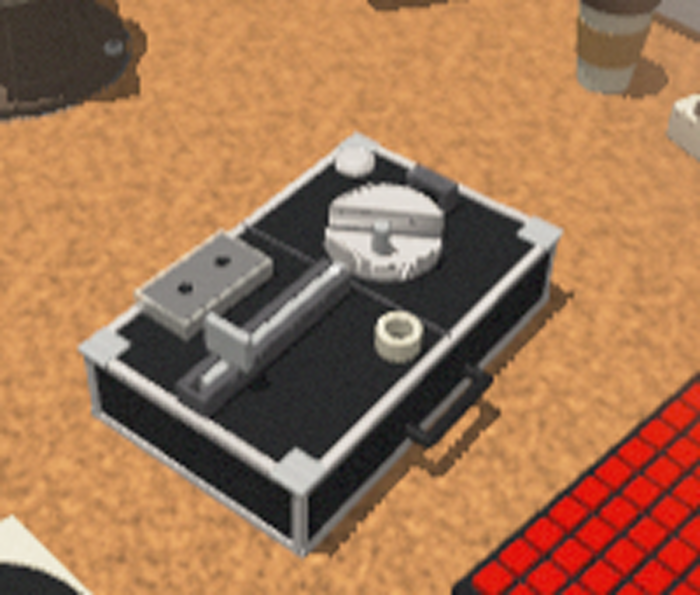

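The top crop shows the disc at (247,264), the stud at (276,234), the tab at (474,217) and the keeper at (168,280). The slot runs from upper left to lower right. The stickers are at (334,155) and the cassette at (423,322). The scene crop agrees. The stud lies on the -x/-y side, so it should go on to 3.14.

```bash
python3 - <<'E'
from h import *
c=cam("top");s=lambda x,y:(x/3.5+170,y/3.5+120)
P={k:px2w(c,*s(*v[:2]),z=v[2]) for k,v in dict(disc=(247,264,102),stud=(276,234,130),tab=(474,217,132),keep=(168,279,106),stick=(334,155,100),cass=(423,322,96),nose=(318,248,97),
 c1=(103,170,80),c2=(500,92,80),c3=(552,335,80),c4=(152,415,80)).items()}
for k in P:print(k,P[k].round(1))
e=[P['c2']-P['c1'],P['c3']-P['c4'],P['tab']-P['keep']]
for d in e:print(np.linalg.norm(d).round(),np.arctan2(-d[1],-d[0]))
yaw=np.mean([np.arctan2(-d[1],-d[0]) for d in e]);print("yaw",yaw)
ct=np.mean([P[k] for k in('c1','c2','c3','c4')],0);print("origin from corners",ct+70*np.array([np.cos(yaw),np.sin(yaw),0]))
R=np.array([[np.cos(yaw),np.sin(yaw)],[-np.sin(yaw),np.cos(yaw)]])
for k in P:print(k,(R@(P[k]-P['disc'])[:2]).round(1))
q=R@(P['stud']-P['disc'])[:2];print("stud ang",np.arctan2(q[1],q[0])-np.pi/2+2*np.pi)
# depth-based edges of stud/tab in top and slot
pts=[]
for v in range(170,225):
  for u in range(215,345):
    if c["z_map"][v,u]>0:
      p=px2w(c,u,v,win=0);pts.append(np.r_[R@(p-P['disc'])[:2],p[2]])
p=np.array(pts)
for lo,hi in((118,140),(98,110)):
  m=p[(p[:,2]>lo)&(p[:,2]<hi)];print(lo,len(m))
  for a,b in((-60,60),(-250,-100)):
    n=m[(m[:,0]>a)&(m[:,0]<b)];
    if len(n):print(a,b,len(n),n.mean(0).round(1),n.min(0).round(1),n.max(0).round(1))
E
```

```text
disc [565.4  26.4 102. ]
stud [5.877e+02 5.000e-01 1.300e+02]
tab [ 598.8 -166.2  132. ]
keep [553.4  93.8 106. ]
stick [658.9 -50.1 100. ]
cass [ 513.2 -123.7   96. ]
nose [578.6 -34.7  97. ]
c1 [652.5 152.4  80. ]
c2 [ 715.9 -198.2   80. ]
c3 [ 500.6 -236.7   80. ]
c4 [438.2 111.   80. ]
356.0 1.7495703279748875
353.0 1.7483695897043676
265.0 1.7435559073246298
yaw 1.7471652750012947
origin from corners [564.5348575  26.0494582  80.       ]
disc [0. 0.]
stud [-29.4 -17.4]
tab [-195.5    0.9]
keep [68.5 -0. ]
stick [-91.7 -78.6]
cass [-138.6   77.8]
nose [-62.5  -2.2]
c1 [ 108.7 -107.9]
c2 [-247.5 -108.7]
c3 [-247.6  109.9]
c4 [105.6 110.4]
stud ang 2.1054924374489845
118 67
-60 60 20 [-30.6 -18.4 128.9] [-36.6 -25.9 118.9] [-23.9 -12.3 134.5]
-250 -100 47 [-193.9   -1.   131.3] [-198.4  -20.7  119.3] [-190.3   19.   137.5]
98 1249
-60 60 542 [  1.8   0.2 103.1] [-59.9 -50.7  98. ] [ 50.3  48.9 109.8]
-250 -100 517 [-154.3   35.7  100.7] [-237.2  -15.3   98. ] [-100.4  107.2  109.6]
```

Request:
jog_arm --pt "0 0 0 -20 -16 0 0" --pt "0 0 0 -40 -32 0 0" --pt "0 0 0 -40 -32 0 0" --pt "0 0 0 -40 -32 0 0" --pt "0 0 0 -40 -32 0 0" --pt "0 0 0 -40 -32 0 0" --pt "0 0 0 -40 -32 0 0" --pt "0 0 0 -40 -32 0 0" --pt "0 0 0 -40 -32 0 0" --pt "0 0 0 -40 -32 0 0"

```text
t: 2.7
eef_pos: [469.6, 164.6, 292.5]
tcp_rot: [3.141, 0.0, 2.781]
ft_force: [0.9, 1.3, -0.2]
opening: 0.022
grip_force: 0.0
```

```bash
cat >> h.py <<'E'
O=np.array([565,26.2]);YAW=1.747
def rel():
    """TCP in tool axes rel. to disc axis, and in case frame"""
    s=env.state();p=s["eef_pos"];y=s["tcp_rot"][2];d=p[:2]-O
    X=np.array([np.cos(y),np.sin(y)]);Y=np.array([np.sin(y),-np.cos(y)])
    cx=np.array([np.cos(YAW),np.sin(YAW)])
    print("t",round(s["t"],2),"tool-axes",(X@d).round(1),(Y@d).round(1),"z",p[2].round(1),"case",(cx@d).round(1),(cx[0]*d[1]-cx[1]*d[0]).round(1),"y-axis in case deg",np.degrees(np.arctan2(Y[1],Y[0])-YAW).round(2),"rot",s["tcp_rot"].round(4),"F",s["ft_force"].round(1),"open",s["opening"].round(3))
E
python3 -c "
from h import *
rel()"
```

```text
Traceback (most recent call last):
  File "h.py", line 24, in rel
    print("t",round(s["t"],2),"tool-axes",(X@d).round(1),(Y@d).round(1),"z",p[2].round(1),"case",(cx@d).round(1),(cx[0]*d[1]-cx[1]*d[0]).round(1),"y-axis in case deg",np.degrees(np.arctan2(Y[1],Y[0])-YAW).round(2),"rot",s["tcp_rot"].round(4),"F",s["ft_force"].round(1),"open",s["opening"].round(3))
                                                                                                                                                                                                                                                                                    ^^^^^^^^^^^^^^^^^^
AttributeError: 'float' object has no attribute 'round'
```

Request:
jog_arm --pt "0 0 0 -34 -29 0 0" --pt "0 0 0 -35 -29 10 0" --pt "0 0 0 -34 -29 10 0" --pt "0 0 0 -34 -29 10 0" --pt "0 0 0 -34 -28 10 0" --pt "0 0 0 0 0 20 0" --pt "0 0 0 0 0 0 0" --pt "0 0 0 0 0 0 0"

```text
t: 3.7
eef_pos: [578.1, -28.5, 232.9]
tcp_rot: [3.141, 0.001, 2.781]
ft_force: [1.1, -0.9, 0.8]
opening: 0.001
grip_force: 0.0
```

```bash
sed -i 's/s\["opening"\].round(3)/s["opening"]/' h.py
python3 - <<'E'
from h import *
rel()
c=cam("scene");u,v=w2px(c,[O[0],O[1],110]).astype(int)
a=c["color"][v-75:v+60,u-90:u+90,::-1];cv2.imwrite("pics/s1.png",cv2.resize(a,None,fx=4,fy=4,interpolation=cv2.INTER_CUBIC))
E
```

```text
t 3.7 tool-axes -31.5 -46.6 z 232.9 case -56.2 -3.3 y-axis in case deg -30.74 rot [3.1414e+00 6.0000e-04 2.7814e+00] F [ 1.1 -0.9  0.8] open 0.0014706578138537084
```

View pics/s1.png

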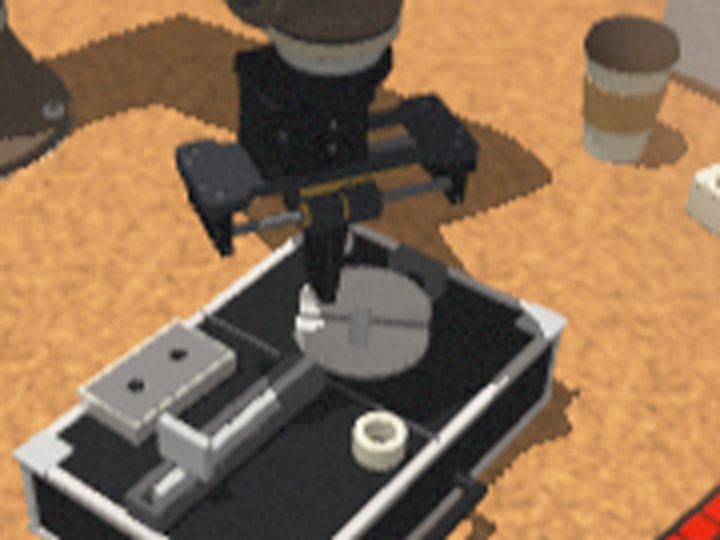

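The fingertips hang at (322,295), on the bolt side of the stud at (362,325), with clear space below. I'll descend and push along the chord.

Request:
jog_arm --pt "0 0 0 0 0 14 0" --pt "0 0 0 0 0 14 0" --pt "0 0 0 0 0 13 0" --pt "0 0 0 0 0 0 0" --pt "0 0 0 -1 4 0 0" --pt "0 0 0 0 4 0 0" --pt "0 0 0 0 4 0 0" --pt "0 0 0 0 3 0 0" --pt "0 0 0 0 3 0 0" --pt "0 0 0 0 0 0 0"

```text
t: 5.0
eef_pos: [585.6, -12.5, 191.4]
tcp_rot: [-3.142, 0.001, 2.781]
ft_force: [0.7, -2.9, 1.1]
opening: 0.004
grip_force: 1.0
```

Request:
jog_arm --pt "0 0 0 0 3 0 0" --pt "0 0 0 0 3 0 0" --pt "0 0 0 0 3 0 0" --pt "0 0 0 0 3 0 0" --pt "0 0 0 0 3 0 0" --pt "0 0 0 0 3 0 0" --pt "0 0 0 0 0 0 0" --pt "0 0 0 0 0 0 0"

```text
t: 6.0
eef_pos: [591.4, 4.8, 191.1]
tcp_rot: [3.141, -0.001, 2.781]
ft_force: [-0.4, 0.4, 0.1]
opening: 0.007
grip_force: 0.0
```

```bash
python3 - <<'E'
from h import *
rel()
c=cam("scene");u,v=w2px(c,[O[0],O[1],110]).astype(int)
a=c["color"][v-60:v+60,u-80:u+80,::-1];cv2.imwrite("pics/s2.png",cv2.resize(a,None,fx=4.5,fy=4.5,interpolation=cv2.INTER_CUBIC))
E
```

```text
t 6.0 tool-axes -32.2 -10.7 z 191.1 case -25.7 -22.2 y-axis in case deg -30.76 rot [ 3.1413e+00 -8.0000e-04  2.7809e+00] F [-0.4  0.4  0.1] open 0.006506422671480669
```

View pics/s2.png

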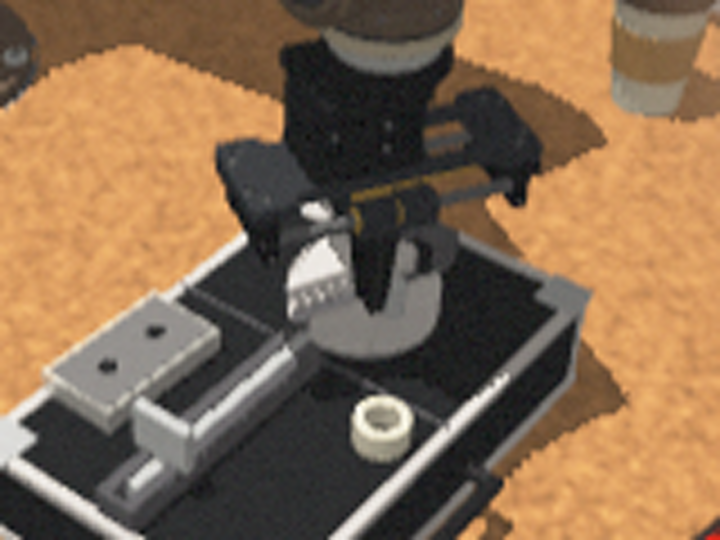

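The disc is turning: the stud at (400,265) is against the front of the fingers and the slot has nearly swung into line. I'll push the rest, back off and measure.

Request:
jog_arm --pt "0 0 0 0 3 0 0" --pt "0 0 0 0 3 0 0" --pt "0 0 0 0 3 0 0" --pt "0 0 0 0 1 0 0" --pt "0 0 0 0 0 0 0" --pt "0 0 0 0 0 0 0" --pt "0 0 0 0 0 0 0"

```text
t: 6.92
eef_pos: [595.3, 13.8, 191.3]
tcp_rot: [3.141, 0.001, 2.781]
ft_force: [-0.4, -1.4, 0.3]
opening: 0.006
grip_force: 0.4
```

```bash
python3 -c "
from h import *
rel()"
```

```text
t 6.92 tool-axes -32.8 -0.9 z 191.3 case -17.5 -27.7 y-axis in case deg -30.77 rot [3.1412e+00 5.0000e-04 2.7807e+00] F [-0.4 -1.4  0.3] open 0.005596491973471408
```

Request:
jog_arm --pt "0 0 0 0 -10 0 0" --pt "0 0 0 0 -10 0 0" --pt "0 0 0 0 0 -25 0" --pt "0 0 0 0 -20 -25 0" --pt "0 0 0 0 -50 0 0" --pt "0 0 0 0 -50 0 0" --pt "0 0 0 0 -50 0 0" --pt "0 0 0 0 -50 0 0" --pt "0 0 0 0 0 0 0" --pt "0 0 0 0 0 0 0"

```text
t: 8.18
eef_pos: [510.3, -210.9, 241.3]
tcp_rot: [3.141, 0.0, 2.78]
ft_force: [-0.1, 0.8, -0.1]
opening: 0.005
grip_force: 0.0
```

```bash
python3 - <<'E'
from h import *
rel()
c=cam("top");u,v=w2px(c,[O[0],O[1],100]).astype(int)
a=c["color"][v-50:v+50,u-50:u+83,::-1];cv2.imwrite("pics/t3.png",cv2.resize(a,None,fx=6,fy=6,interpolation=cv2.INTER_CUBIC))
print(u-50,v-50)
cx=np.array([np.cos(YAW),np.sin(YAW)]);cy=np.array([-cx[1],cx[0]])
m=[]
for vv in range(v-30,v+31):
  for uu in range(u-30,u+31):
    if c["z_map"][vv,uu]>0:
      p=px2w(c,uu,vv,win=0);d=p[:2]-O
      if np.hypot(*d)<47:m.append([cx@d,cy@d,p[2]])
m=np.array(m)
s=m[m[:,2]>118];print("stud",len(s),s.mean(0).round(1))
g=m[m[:,2]<93];print("slot",len(g),g.mean(0).round(1),"slope",np.polyfit(g[:,0],g[:,1],1) if len(g) else 0)
E
```

```text
t 8.18 tool-axes -32.7 -241.1 z 241.3 case -223.8 95.5 y-axis in case deg -30.83 rot [3.1413e+00 1.0000e-04 2.7797e+00] F [-0.1  0.8 -0.1] open 0.004936336181977032
190 145
stud 17 [ -4.7 -36.2 131. ]
slot 254 [ 0.  -2.1 84.4] slope [-0.1248708  -2.14011075]
```

View pics/t3.png

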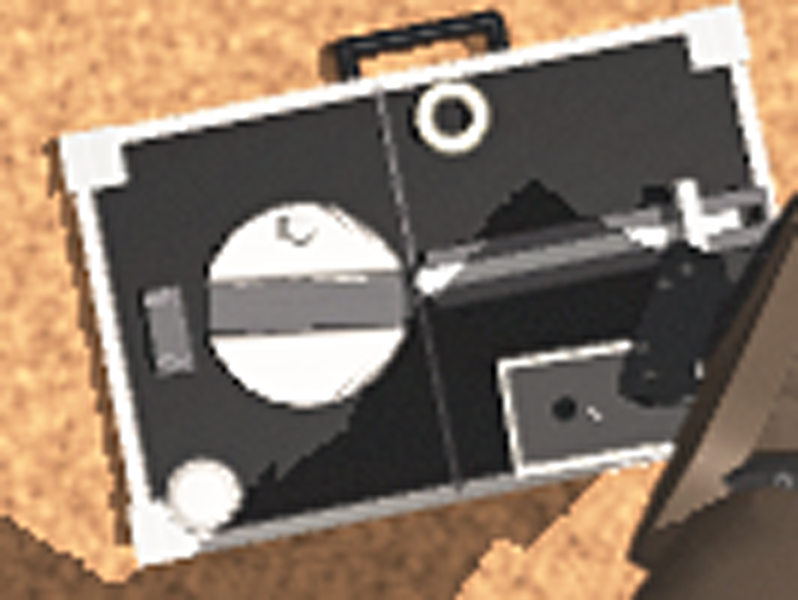

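The slot in the picture tilts about 3° where the bolt tilts about 10°. With the fitted slope of -0.125 rad, the disc is at about 3.02 and needs +0.12 rad more, about 4 mm further along the same line.

Request:
jog_arm --pt "0 0 0 0 50 0 0" --pt "0 0 0 0 50 0 0" --pt "0 0 0 0 50 0 0" --pt "0 0 0 0 50 0 0" --pt "0 0 0 0 20 25 0" --pt "0 0 0 0 0 25 0" --pt "0 0 0 0 8 0 0" --pt "0 0 0 0 8 0 0" --pt "0 0 0 0 3 0 0" --pt "0 0 0 0 0 0 0"

```text
t: 9.48
eef_pos: [595.0, 13.0, 191.9]
tcp_rot: [3.141, 0.001, 2.781]
ft_force: [-0.0, 1.1, 0.4]
opening: 0.003
grip_force: 0.0
```

```bash
python3 -c "
from h import *
rel()"
```

```text
t 9.47 tool-axes -32.7 -1.7 z 191.9 case -18.2 -27.2 y-axis in case deg -30.75 rot [3.1412e+00 1.1000e-03 2.7811e+00] F [-0.   1.1  0.4] open 0.0030309174039735436
```

Request:
jog_arm --pt "0 0 0 0 2 0 0" --pt "0 0 0 0 2 0 0" --pt "0 0 0 0 1 0 0" --pt "0 0 0 0 0 0 0" --pt "0 0 0 0 0 0 0"

```text
t: 10.1
eef_pos: [596.5, 17.5, 191.2]
tcp_rot: [3.142, -0.0, 2.781]
ft_force: [-1.9, -2.4, 1.8]
opening: -0.0
grip_force: 1.6
```

```bash
python3 -c "
from h import *
rel()"
```

```text
t 10.1 tool-axes -32.6 3.0 z 191.2 case -14.1 -29.5 y-axis in case deg -30.77 rot [ 3.1416e+00 -1.0000e-04  2.7808e+00] F [-1.9 -2.4  1.8] open -0.0003583881627653541
```

Request:
jog_arm --pt "0 0 0 0 -10 0 0" --pt "0 0 0 0 -10 0 0" --pt "0 0 0 0 0 -25 0" --pt "0 0 0 -20 -40 -25 0" --pt "0 0 0 -20 -46 0 0" --pt "0 0 0 -21 -46 0 0" --pt "0 0 0 -21 -46 0 0" --pt "0 0 0 0 0 0 0" --pt "0 0 0 0 0 0 0"

```text
t: 11.22
eef_pos: [603.0, -196.8, 241.0]
tcp_rot: [3.141, -0.0, 2.78]
ft_force: [0.6, -0.4, -0.3]
opening: 0.003
grip_force: 0.0
```

Request:
jog_arm --pt "0 0 -10.2 0 0 0 0" --pt "0 0 -10.3 0 0 0 0" --pt "0 0 -10.3 0 0 0 0" --pt "0 0 0 0 0 0 0" --pt "0 0 0 0 0 0 0"

```text
t: 11.85
eef_pos: [603.4, -196.0, 241.3]
tcp_rot: [3.142, 0.0, -2.968]
ft_force: [-0.5, 0.3, 0.4]
opening: 0.006
grip_force: 0.0
```

```bash
python3 - <<'E'
from h import *
rel()
c=cam("top");u,v=w2px(c,[O[0],O[1],100]).astype(int)
a=c["color"][v-50:v+50,u-50:u+83,::-1];cv2.imwrite("pics/t4.png",cv2.resize(a,None,fx=6,fy=6,interpolation=cv2.INTER_CUBIC))
cx=np.array([np.cos(YAW),np.sin(YAW)]);cy=np.array([-cx[1],cx[0]])
m=[]
for vv in range(v-30,v+31):
  for uu in range(u-30,u+31):
    if c["z_map"][vv,uu]>0:
      p=px2w(c,uu,vv,win=0);d=p[:2]-O
      if np.hypot(*d)<47:m.append([cx@d,cy@d,p[2]])
m=np.array(m)
s=m[m[:,2]>118];print("stud",len(s),s.mean(0).round(1))
g=m[m[:,2]<93];print("slot",len(g),g.mean(0).round(1),"slope",np.polyfit(g[:,0],g[:,1],1) if len(g) else 0)
E
```

```text
t 11.85 tool-axes 0.5 -225.5 z 241.3 case -225.5 1.1 y-axis in case deg -0.14 rot [ 3.1415e+00  2.0000e-04 -2.9679e+00] F [-0.5  0.3  0.4] open 0.00647199125809173
stud 18 [ -0.5 -36.  130.3]
slot 250 [-0.2 -2.2 84.2] slope [-0.02500559 -2.22010776]
```

View pics/t4.png

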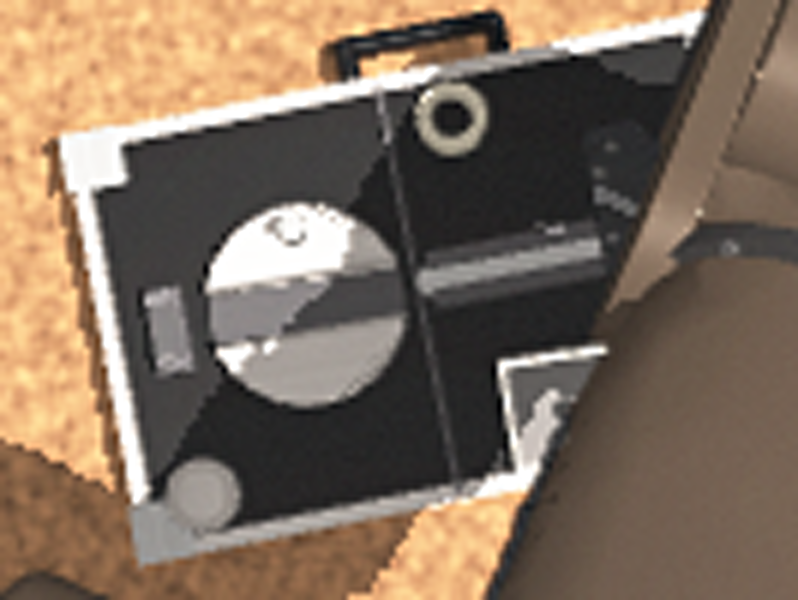

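The slot is now in line with the bolt (stud at (0,-36), about 3.12). Next I'll descend behind the tab and push.

Request:
jog_arm --pt "0 0 0 0 0 17 0" --pt "0 0 0 0 0 17 0" --pt "0 0 0 0 0 16 0" --pt "0 0 0 0 0 0 0" --pt "0 0 0 0 4 0 0" --pt "0 0 0 0 4 0 0" --pt "0 0 0 0 4 0 0" --pt "0 0 0 0 4 0 0" --pt "0 0 0 0 4 0 0" --pt "0 0 0 0 0 0 0"

```text
t: 13.15
eef_pos: [599.9, -176.7, 191.3]
tcp_rot: [3.142, 0.0, -2.965]
ft_force: [-0.4, -0.5, -0.0]
opening: 0.005
grip_force: 0.0
```

Request:
jog_arm --pt "0 0 0 0 4 0 0" --pt "0 0 0 0 4 0 0" --pt "0 0 0 0 4 0 0" --pt "0 0 0 0 4 0 0" --pt "0 0 0 0 4 0 0" --pt "0 0 0 0 4 0 0" --pt "0 0 0 0 0 0 0"

```text
t: 14.02
eef_pos: [595.6, -152.9, 191.2]
tcp_rot: [3.141, -0.0, -2.965]
ft_force: [0.4, -0.0, -0.3]
opening: 0.006
grip_force: 0.0
```

```bash
python3 -c "
from h import *
rel()"
```

```text
t 14.03 tool-axes 1.4 -181.7 z 191.2 case -181.7 1.3 y-axis in case deg 0.05 rot [ 3.1411e+00 -2.0000e-04 -2.9645e+00] F [ 0.4 -0.  -0.3] open 0.005520487668529459
```

Request:
jog_arm --pt "0 0 0 0 4 0 0" --pt "0 0 0 0 5 0 0" --pt "0 0 0 0 5 0 0" --pt "0 0 0 0 5 0 0" --pt "0 0 0 0 5 0 0" --pt "0 0 0 0 5 0 0" --pt "0 0 0 0 5 0 0" --pt "0 0 0 0 5 0 0" --pt "0 0 0 0 5 0 0" --pt "0 0 0 0 4 0 0"

```text
t: 15.28
eef_pos: [587.1, -105.7, 191.2]
tcp_rot: [3.141, -0.0, -2.965]
ft_force: [-1.0, -1.8, -0.2]
opening: 0.001
grip_force: 0.8
```

Request:
jog_arm --pt "0 0 0 0 5 0 0" --pt "0 0 0 0 5 0 0" --pt "0 0 0 0 5 0 0" --pt "0 0 0 0 5 0 0" --pt "0 0 0 0 5 0 0" --pt "0 0 0 0 5 0 0" --pt "0 0 0 0 5 0 0" --pt "0 0 0 0 3 0 0" --pt "0 0 0 0 2 0 0" --pt "0 0 0 0 0 0 0"

```text
t: 16.52
eef_pos: [580.3, -66.5, 191.3]
tcp_rot: [3.141, 0.0, -2.965]
ft_force: [-0.1, 0.3, 0.4]
opening: 0.003
grip_force: 0.0
```

```bash
python3 -c "
from h import *
rel()"
```

```text
t 16.52 tool-axes 1.3 -94.0 z 191.3 case -94.0 1.2 y-axis in case deg 0.03 rot [ 3.1414e+00  4.0000e-04 -2.9648e+00] F [-0.1  0.3  0.4] open 0.0034192444557796047
```

Now I'll go in slowly and stop when the force rises.

Request:
jog_arm --pt "0 0 0 0 3 0 0" --pt "0 0 0 0 3 0 0" --pt "0 0 0 0 2 0 0" --pt "0 0 0 0 2 0 0" --pt "0 0 0 0 0 0 0"

```text
t: 17.15
eef_pos: [578.4, -56.6, 191.2]
tcp_rot: [3.141, -0.0, -2.965]
ft_force: [0.3, 0.3, 0.5]
opening: 0.004
grip_force: 0.0
```

Request:
jog_arm --pt "0 0 0 0 1 0 0" --pt "0 0 0 0 0 0 0" --pt "0 0 0 0 0 0 0"

```text
t: 17.52
eef_pos: [578.2, -55.9, 191.2]
tcp_rot: [3.141, -0.0, -2.965]
ft_force: [-0.0, -0.8, -0.4]
opening: 0.002
grip_force: 0.3
```

Request:
jog_arm --pt "0 0 0 0 1 0 0" --pt "0 0 0 0 0 0 0" --pt "0 0 0 0 0 0 0"

```text
t: 17.9
eef_pos: [578.1, -54.9, 191.2]
tcp_rot: [3.141, -0.0, -2.965]
ft_force: [0.4, -1.2, -0.3]
opening: 0.003
grip_force: 0.5
```

Request:
jog_arm --pt "0 0 0 0 1 0 0" --pt "0 0 0 0 0 0 0" --pt "0 0 0 0 0 0 0"

```text
t: 18.27
eef_pos: [577.9, -53.9, 191.2]
tcp_rot: [3.141, 0.0, -2.965]
ft_force: [0.6, -0.4, 1.1]
opening: 0.003
grip_force: 0.4
```

Request:
jog_arm --pt "0 0 0 0 1 0 0" --pt "0 0 0 0 0 0 0" --pt "0 0 0 0 0 0 0"

```text
t: 18.65
eef_pos: [577.7, -52.9, 191.2]
tcp_rot: [3.141, -0.0, -2.965]
ft_force: [0.8, -0.3, 0.2]
opening: 0.004
grip_force: 0.4
```

```bash
python3 - <<'E'
from h import *
rel()
c=cam("scene");u,v=w2px(c,[O[0],O[1],110]).astype(int)
a=c["color"][v-60:v+60,u-80:u+80,::-1];cv2.imwrite("pics/s5.png",cv2.resize(a,None,fx=4.5,fy=4.5,interpolation=cv2.INTER_CUBIC))
E
```

```text
t 18.65 tool-axes 1.4 -80.1 z 191.2 case -80.1 1.4 y-axis in case deg 0.03 rot [ 3.1414 -0.     -2.9648] F [ 0.8 -0.3  0.2] open 0.0041915603153728056
```

View pics/s5.png

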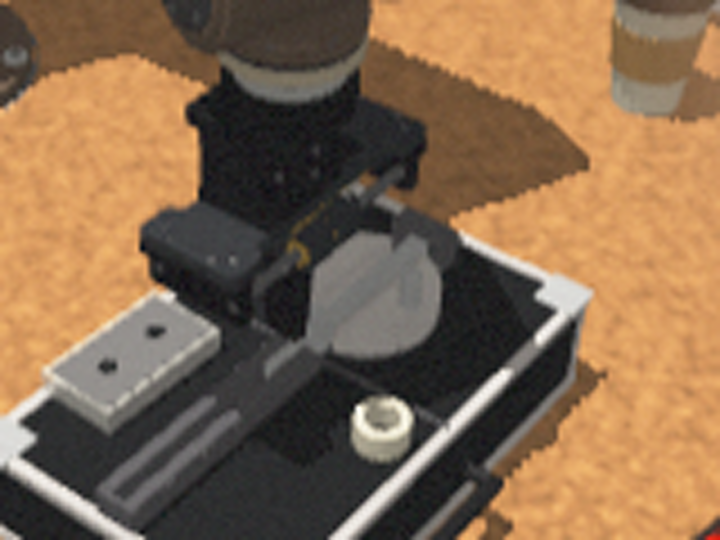

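The bolt runs through the slot and the tab is near the disc. The stud push implied a fingertip half-thickness of about 8.5 mm, so the stop should be near -78.5. I'll continue in small steps.

Request:
jog_arm --pt "0 0 0 0 1 0 0" --pt "0 0 0 0 0 0 0" --pt "0 0 0 0 0 0 0"

```text
t: 19.08
eef_pos: [577.5, -51.9, 191.2]
tcp_rot: [3.141, -0.0, -2.965]
ft_force: [1.2, -0.5, 0.9]
opening: 0.004
grip_force: 0.4
```

Request:
jog_arm --pt "0 0 0 0 1 0 0" --pt "0 0 0 0 0 0 0" --pt "0 0 0 0 0 0 0"

```text
t: 19.45
eef_pos: [577.4, -51.1, 191.2]
tcp_rot: [-3.141, 0.0, -2.965]
ft_force: [0.6, -4.8, 0.3]
opening: 0.007
grip_force: 2.1
```

Request:
jog_arm --pt "0 0 0 0 0.7 0 0" --pt "0 0 0 0 0 0 0" --pt "0 0 0 0 0 0 0"

```text
t: 19.82
eef_pos: [577.4, -51.0, 191.3]
tcp_rot: [-3.141, 0.0, -2.965]
ft_force: [-0.3, -9.5, 0.5]
opening: 0.004
grip_force: 4.2
```

The force is rising to 9.5 N without further motion, so the bolt is on its stop. I'll back off, lift and check.

Request:
jog_arm --pt "0 0 0 0 -4 0 0" --pt "0 0 0 0 -10 0 0" --pt "0 0 0 0 -10 -5 0" --pt "0 0 0 0 0 -30 0" --pt "0 0 0 0 -10 -40 0" --pt "0 0 0 0 -40 -40 0" --pt "0 0 0 0 -50 0 0" --pt "0 0 0 0 -50 0 0" --pt "0 0 0 0 -40 0 0" --pt "0 0 0 0 0 0 0"

```text
t: 21.08
eef_pos: [614.6, -264.0, 305.9]
tcp_rot: [3.141, -0.0, -2.968]
ft_force: [-0.8, 1.0, -0.2]
opening: 0.005
grip_force: 0.0
```

```bash
python3 - <<'E'
from h import *
rel()
c=cam("top");u,v=w2px(c,[O[0],O[1],100]).astype(int)
a=c["color"][v-50:v+50,u-50:u+83,::-1];cv2.imwrite("pics/t6.png",cv2.resize(a,None,fx=6,fy=6,interpolation=cv2.INTER_CUBIC))
cx=np.array([np.cos(YAW),np.sin(YAW)]);cy=np.array([-cx[1],cx[0]])
m=[]
for vv in range(v-40,v+41):
  for uu in range(u-40,u+50):
    if c["z_map"][vv,uu]>0:
      p=px2w(c,uu,vv,win=0);d=p[:2]-O
      if np.hypot(*d)<85 and 118<p[2]<140:m.append([cx@d,cy@d,p[2]])
m=np.array(m);s=m[m[:,0]>-40];print("stud",s.mean(0).round(1));s=m[m[:,0]<-50];print("tab",len(s),s.mean(0).round(1))
E
```

```text
t 21.07 tool-axes 1.2 -294.4 z 305.9 case -294.4 2.0 y-axis in case deg -0.15 rot [ 3.1414e+00 -1.0000e-04 -2.9681e+00] F [-0.8  1.  -0.2] open 0.005392876470152668
stud [-1.00e-01 -3.57e+01  1.29e+02]
tab 41 [-65.2  -0.  132.2]
```

View pics/t6.png

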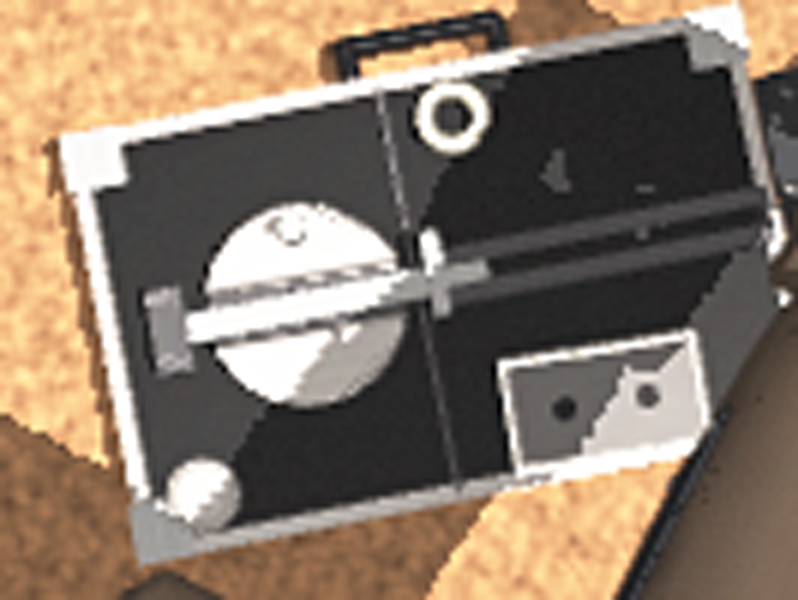

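The bolt lies through the slot and under the keeper at (168,330). The tab measures -65 mm, where -66 is home, and nothing else has moved.

```bash
python3 -c "
from cell import env
print(env.job_done())"
```

```text
the job is handed in; nothing more can be done
None
```

I handed the job in with the case locked: by the last camera image the disc was in line at about 3.14 rad, the bolt was home in the keeper against its stop, and nothing else had moved. No verdict came back.

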